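# Set the third leg of a field tripod to its mark and clamp it

## Task

The field tripod on the flower bench still needs its third leg set: that lower leg is unclamped and has slid all the way out. Take its black collar and the open orange cam lever together in a light pinch, slide the leg up towards the crown until the collar's edge meets the red ring on the inner tube, and, holding it there, squeeze the lever fully shut against the collar. Finish while still gripping collar and shut lever firmly, with the leg on the mark - do not let go - and leave the pot, twine, vase and secateurs where they are.

Things in the scene. Friction and masses are not known exactly. Their poses are not given: they have to be found in the camera images.
- tripod: Field tripod, fixed. Two legs stand on the bench; the crown (60 mm wide, 190 mm up) is propped on a wooden crate and bears a ball head to 275 mm. Origin on the bench below the crown; z up; x level, from crown towards the third leg's foot. That leg falls 12 degrees along x: a 22 mm inner tube leaves the crown 190 mm up, the loose outer leg slides on it; direction to the foot (0.978, 0, -0.208).
- collar_edge (a point): On the sliding leg: point on the tube's axis in the crown-side end face of the black collar, 120 to 170 mm above the bench. x down the leg to the foot, y level and square to the leg towards the rubber pad's side, z square to both. The collar is 54 mm long (along +x from here), 32 wide, 34 high; then the bare 27 mm outer leg and foot, 292 mm in all. Its sides are upright.
- mark (a point): The length mark: centre of the foot-side face of a red rubber ring (26 mm in diameter, 5 mm long) on the inner tube, between crown and collar. Same axes as collar_edge. The leg is at the mark when collar_edge lies here. The collar does not stop at the ring; it slides on over it.
- leg (a joint): How far the leg is pushed up towards the crown, m: 0 = all the way out at its stop (as it starts), at most 0.13. The leg weighs about 0.45 kg and slides easily: with the lever open it takes about 1 to 3 N to push it up, and it slides back to its stop in seconds if let go. With the lever shut the cam clamps it to the inner tube.
- grip_pad (a point): Black rubber pad on the collar's side opposite the lever, for one finger: 46 mm along the leg, 32 mm high, 2 mm thick. This point is the centre of its outer face, 27 mm from the collar's edge; axes as collar_edge; 18 mm from the leg's axis, on the +y side.
- lever (a joint): Angle of the cam lever, rad: 0 = shut, flat along the collar; it grows as the handle swings out level on the side away from the pad; starts at 0.36 to 0.48. Stiff, stays where left: 12 to 18 N near its tip closes it, so a pinch of 3 to 7 N carries the leg without closing it. The pad does not yield: the hand must follow to the pad's side as the fingers close the lever. Closing it tends to drag the leg some mm either way: correct it.
- lever_pin (a point): Orange handle: flat bar 8 mm thick, 22 mm high, end 46 mm from the pin. Origin on the pin, 48 mm from collar_edge along its +x and 22 mm to -y; the bar runs along its own -x (to the crown when shut). Pad to handle: 44 mm wide when shut, 65 mm at 0.48 rad (tip 47 mm from the leg's axis). Pinch best 16 mm from the collar's edge, at the axis' height, closing along y: it takes pad and handle's end.
- lever_tip (a point): The free end of the orange handle, at its mid-thickness and mid-height.
- pot: Terracotta pot, 84 mm across, 75 mm high, loose; origin under its centre. Leave alone.
- twine: Spool of tan twine, 66 mm across, 70 mm high, loose; origin under its centre. Leave alone.
- vase: Green glass tumbler vase, 68 mm across, 85 mm high, loose; origin under its centre. Leave alone.
- secateurs: Red-handled secateurs lying flat, about 165 mm long, 20 mm high, loose; origin at the pivot bolt. Leave alone.

How it is judged:
By the outcome, as a careful person would: the job done as asked, in the order asked, and still so for the second after the job is handed in, while the arm keeps its last pose, push and grip.
It also fails if it takes over 48 s, if anything falls off the work surface, if the arm or the gripper's body presses on something with over 40 N, if the wrist force passes 120 N, or if a joint passes its speed limit or range.

## Robot

A 6-joint arm with a two-finger parallel gripper is mounted at the origin on the work surface. World frame = base frame: x ahead of the robot, y to its left, z up, the work surface at z = 0. Lengths are in m, angles in rad, forces in N, time in s.
With the tool pointing down it reaches from about 0.3 to 0.875 m from the base axis. Payload 6.4 kg.
Tool frame: the origin (TCP) lies midway between the tips of the shut fingers; the grasp point (between the pads) lies 19 mm behind it (manip.pinch_z is the distance from the TCP to the grasp point, in m); z points along the fingers, y is the direction in which the jaws open and shut (so a half turn about z gives the same grasp; the last joint's range is limited). The gripper opens to 88 mm and grips with 3 to 60 N. Pads are 18 mm wide; open, the fingers measure 123 mm over their backs; the gripper's body (75 mm by 187 mm) begins 45 mm behind the grasp point.
Start: joints at [1.042, 0.181, 1.607, -0, 1.354, -0.206], TCP at [0.182, 0.545, 0.239] pointing down, gripper open.
Joint ranges: [-2.99, 2.99], [-0.89, 2.07], [0.3, 2.58], [-1.14, 4.28], [0, 2.63], [-3.12, 3.12]. Speed limits (rad/s): [2.57, 2.57, 3.01, 3.14, 3.14, 3.14].

## Interface

Orientations are given as a unit quaternion [x, y, z, w].
In Python, from workcell import manip, vision gives the robot as it stands. The module is installed in compiled form; this text tells all that it offers.
- The arm moves only by the tool jog_arm, never from a script. Its argument "motion" is a list of rows, each a list of 4 numbers: the shift along the tool's x, y, z in m, then the turn about the tool's z in rad. A call has exactly 8 rows; each row is the pose to reach, as a shift and turn from the pose commanded when the call began, along the tool's axes at that moment; what a row does not reach only later rows make up. A row lasts 1/8 s, in which the tool goes at most 62.5 mm and 10.7 degrees, less where a joint would pass 70% of its speed; a pose out of reach is approached as far as the arm can. A call with a gripper value outside its range is refused whole. "claw" is the closure, from 0 (fully open) to 1 (shut), set as the call begins (left out, the last holds). The fingers move at their own pace and stop on an object; the grip force is fixed at half the most. Time passes only in rows, so rows that repeat a pose let the fingers close, or fill a call up. It gives the time, the measured TCP pose, the force and the opening at its end, in the units of the state.
- manip.get_state(): the state, without advancing time (a new reading comes with each control period).
- vision.read_camera(name): name is "side" or "top" or "wrist"; returns the picture (400x640x3 uint8, red, green, blue); there is no depth.
- vision.camera_info(name): a dict with "fx", "fy", "cx", "cy" (pixels), "view" (4x4, takes a point from world to camera coordinates); the wrist camera has in their place "T_tool_cam" (4x4, takes a point from camera to tool coordinates, whose origin is the TCP and whose axes are the flange's). Camera axes: x right, y down, z forward; pixel columns grow to the right and rows downward; lengths in m; the calibration is good to about 2 mm. A picture is of the moment at which its call begins: read the wrist's pose just before it. camera_info takes no time and is no camera call.
- manip.sign_off(): hands the job in, once; it reports no verdict.
The state is a dict: "time_s": time; "joint_pos": joint angles; "dq": joint speeds; "joint_torque": joint torques, N m; "tcp_pos": TCP position; "ee_rot": TCP orientation; "contact_force": force on the tool from outside, world axes, zero at the start; "torque": the same for the moment, N m; "width": opening from 0.0 (shut) to 1.0 (fully open).
Only numpy, scipy, OpenCV 4.12 (cv2) and the standard library are available. Lean on these libraries where they do the work, as an engineer would, in place of code of your own. Each camera call takes 0.05 s, during which the arm holds its last target. There are 200 camera calls.

## Working session

There is one attempt and no reset: what is moved stays moved. The work goes in short steps, Python scripts to look and compute and a tool call to move; the robot and the scene stay as the last step left them, time stands still between calls to the robot, and variables do not carry over. Pictures are saved under pics/ and viewed, about 8 in all and at most 12, crops included, and the job is handed in when it is done.

Besides the shell and the picture viewer there is one more tool, called by a JSON object that holds its "fn" and its "kwargs". jog_arm: Moves the arm, as the interface text tells. Its arguments: {"type":"object","properties":{"motion":{"type":"array"},"claw":{"type":"number"}},"required":["motion"]}

```bash
mkdir -p pics; ls; cat > h.py <<'E'
import numpy as np, cv2
from workcell import manip, vision
def snap(n,f):
    im=vision.read_camera(n); cv2.imwrite('pics/'+f,im[:,:,::-1]); return im
E
python3 - <<'E'
from h import *
print(manip.get_state(), manip.pinch_z)
for n in ('side','top','wrist'):
    snap(n,n+'0.png'); print(n,vision.camera_info(n))
E
```

```text
pics
{'time_s': 0.0, 'joint_pos': array([ 1.04170876e+00,  1.81500919e-01,  1.60794483e+00, -1.11935288e-05,
        1.35379358e+00, -2.06287937e-01]), 'dq': array([ 3.82662031e-04, -1.52236852e-03, -6.22904949e-04,  5.79206776e-05,
        5.48269784e-05,  6.57590722e-04]), 'joint_torque': array([-1.70035342e-03, -4.33860326e+01, -3.41851687e+01,  6.99590030e-02,
        3.88734369e-02, -9.63362118e-05]), 'tcp_pos': array([0.1821232 , 0.54486373, 0.23786323]), 'ee_rot': array([ 1.60698738e-01,  9.87003160e-01, -7.70270865e-04, -2.90856617e-04]), 'contact_force': array([ 0.55977799, -0.10513529, -0.2359619 ]), 'torque': array([-0.00517228, -0.03115563, -0.02439698]), 'width': 1.0064585200890612} 0.0187
side {'fx': 439.03946832619727, 'fy': 439.03946832619727, 'cx': 325.36222708035837, 'cy': 200.2897529902154, 'view': array([[ 0.99003887, -0.14058579, -0.00765967, -0.55563656],
       [-0.10813065, -0.72438596, -0.68086177,  0.1127502 ],
       [ 0.09017093,  0.67490786, -0.73237189,  1.0146136 ],
       [ 0.        ,  0.        ,  0.        ,  1.        ]])}
top {'fx': 384.5870759983619, 'fy': 384.5870759983619, 'cx': 323.0019315842981, 'cy': 201.59129643927443, 'view': array([[ 0.01632432, -0.99951215, -0.0266266 , -0.01443299],
       [-0.98066464, -0.0108112 , -0.19539697,  0.59011125],
       [ 0.19501378,  0.02930149, -0.98036271,  0.8657221 ],
       [ 0.        ,  0.        ,  0.        ,  1.        ]])}
wrist {'fx': 295.55267359250655, 'fy': 295.55267359250655, 'cx': 322.2414301753241, 'cy': 200.73834744650216, 'T_tool_cam': array([[-5.88093032e-04, -9.49535854e-01, -3.13657960e-01,
         8.23525555e-02],
       [ 9.99999808e-01, -4.97827584e-04, -3.67877732e-04,
         8.84799960e-04],
       [ 1.93165513e-04, -3.13658116e-01,  9.49535965e-01,
        -1.45623258e-01],
       [ 0.00000000e+00,  0.00000000e+00,  0.00000000e+00,
         1.00000000e+00]])}
```

View pics/top0.png

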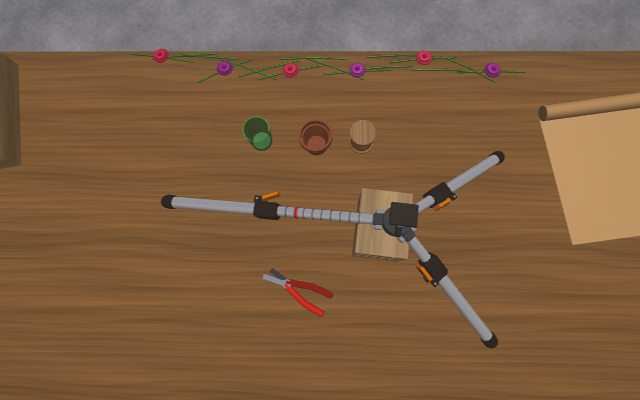

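View pics/side0.png

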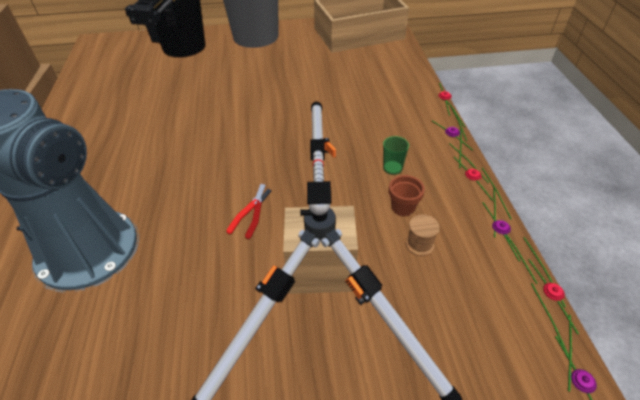

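The top view shows the third leg running left, from the crown (400,218) to the foot (168,201). The collar is at about (266,208), the lever is on its upper (+x) side and the ring is at about (296,212). I'll enlarge that area.

```bash
python3 - <<'E'
import cv2
a=cv2.imread('pics/top0.png')[180:240,240:400]
cv2.imwrite('pics/crop1.png',cv2.resize(a,None,fx=5,fy=5,interpolation=cv2.INTER_CUBIC))
E
```

```text
(no output)
```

View pics/crop1.png

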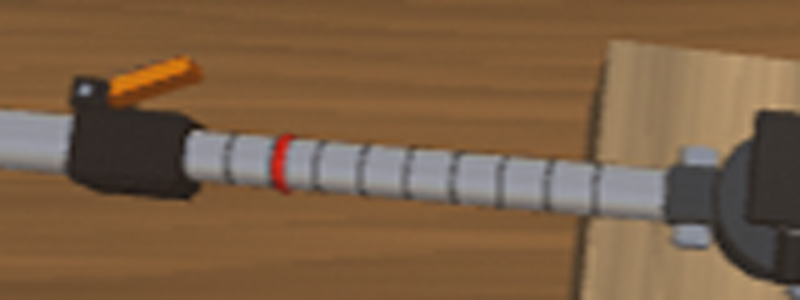

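The collar's crown-side end is at about (278.3,211) on the axis, the ring's foot-side face at about (294.6,212.6), and the foot end at about (163,201.5). I'll get a rough pose from these.

```bash
cat >> h.py <<'E'
def proj(n,P,st=None):
    c=vision.camera_info(n); P=np.atleast_2d(P)
    if n=='wrist':
        from scipy.spatial.transform import Rotation as R
        T=np.eye(4);T[:3,:3]=R.from_quat(st['ee_rot']).as_matrix();T[:3,3]=st['tcp_pos']
        V=np.linalg.inv(T@c['T_tool_cam'])
    else: V=c['view']
    q=P@V[:3,:3].T+V[:3,3]
    return np.c_[c['fx']*q[:,0]/q[:,2]+c['cx'],c['fy']*q[:,1]/q[:,2]+c['cy']]
E
python3 - <<'E'
from h import *
from scipy.optimize import least_squares
def ax(p):
    return np.array([np.cos(p[3])*.978,np.sin(p[3])*.978,-.208])
# p: collar xyz, yaw, ring distance
def r(p):
    d=ax(p);C=p[:3]
    t=proj('top',[C,C+.292*d,C-p[4]*d])-[[278.3,211],[163,201.5],[294.6,212.6]]
    s=proj('side',[C+.292*d,C])-[[317,102],[319,160]]
    return np.r_[t.ravel(),s.ravel()*.7]
f=least_squares(r,[.5,.1,.15,1.57,.04]);print(f.x,f.fun.round(1))
p=f.x;d=ax(p);s=(.19-p[2])/.208
print('origin if z=190 at axis',p[:3]-s*d, proj('top',[p[:3]-s*d]), 'foot',p[:3]+.292*d,'pinch',p[:3]+.016*d)
for q,z in (((316,137),.075),((257,131),.04)):
    c=vision.camera_info('top');v=c['view'];R=v[:3,:3];o=-R.T@v[:3,3];k=R.T@[(q[0]-c['cx'])/c['fx'],(q[1]-c['cy'])/c['fy'],1];print(o+k*(z-o[2])/k[2])
E
```

```text
[0.55415125 0.09025686 0.13307344 1.46180421 0.03889308] [-0.4 -0.5  0.8 -0.7  0.1 -0.6 -1.3  3.1 -1.7 -2.6]
origin if z=190 at axis [ 0.52503567 -0.17581916  0.19      ] [[404.61054087 221.39909086]] foot [0.58521519 0.37413832 0.07233744] pinch [0.55585338 0.10581201 0.12974544]
[0.74735793 0.01285973 0.075     ]
[0.77587448 0.16589283 0.04      ]
```

Rough pose is consistent: collar height is 133 mm and the crown fits. Now I'll move above the collar.

{"fn": "jog_arm", "kwargs": {"motion": [[-0.051, -0.03, 0, 0.17], [-0.102, -0.059, 0, 0.34], [-0.152, -0.089, 0, 0.51], [-0.203, -0.118, 0, 0.68], [-0.254, -0.148, 0, 0.85], [-0.305, -0.177, 0, 1.02], [-0.356, -0.207, 0, 1.19], [-0.406, -0.236, 0, 1.356]], "claw": 0}}

```text
time_s: 1.15
tcp_pos: [0.4935, 0.191, 0.2386]
ee_rot: [0.746, 0.666, 0.0, -0.0]
contact_force: [0.4, 0.9, 0.6]
width: 1.003
```

```bash
cat >> h.py <<'E'
from scipy.spatial.transform import Rotation as R
def totool(P,st): return R.from_quat(st['ee_rot']).inv().apply(np.array(P)-st['tcp_pos'])
E
python3 - <<'E'
from h import *
s=manip.get_state();print(s['time_s'],s['tcp_pos'],R.from_quat(s['ee_rot']).as_matrix().round(3),s['joint_pos'])
print(totool([.57,.104,.225],s))
E
```

```text
1.15 [0.49349795 0.1910007  0.23864445] [[ 0.114  0.994 -0.   ]
 [ 0.994 -0.114  0.   ]
 [ 0.    -0.    -1.   ]] [1.44718024e-01 7.82463952e-02 1.72171488e+00 1.15640583e-04
 1.34161559e+00 2.58499218e-01]
[-0.07775171  0.0858873   0.01363451]
```

{"fn": "jog_arm", "kwargs": {"motion": [[-0.03, 0.035, 0, 0], [-0.06, 0.065, 0.007, 0], [-0.078, 0.086, 0.014, 0], [-0.078, 0.086, 0.014, 0], [-0.078, 0.086, 0.014, 0], [-0.078, 0.086, 0.014, 0], [-0.078, 0.086, 0.014, 0], [-0.078, 0.086, 0.014, 0]]}}

```text
time_s: 2.15
tcp_pos: [0.5695, 0.1064, 0.225]
ee_rot: [0.744, 0.668, 0.0, 0.0]
contact_force: [0.4, -0.1, -0.4]
width: 0.997
```

```bash
python3 - <<'E'
from h import *
s=manip.get_state();im=snap('wrist','w1.png');print(s['tcp_pos'],s['contact_force'])
np.save('s1.npy',s,allow_pickle=True)
E
```

```text
[0.56948008 0.10641807 0.22501436] [ 0.35085716 -0.0924818  -0.38211203]
```

View pics/w1.png

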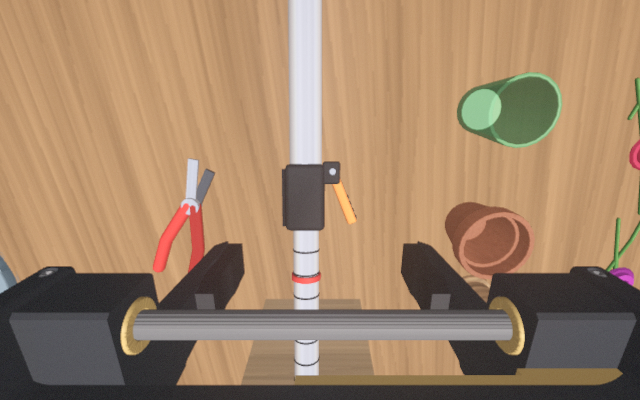

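The wrist view shows the leg almost vertical in the image at column 305. The collar spans rows 165–229, the ring is at row 277 and the open lever runs to its tip near (351,221). I'll enlarge it for the fit.

```bash
python3 - <<'E'
import cv2
a=cv2.imread('pics/w1.png')[155:290,260:370]
cv2.imwrite('pics/crop2.png',cv2.resize(a,None,fx=4.4,fy=4.4,interpolation=cv2.INTER_CUBIC))
E
```

```text
(no output)
```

View pics/crop2.png

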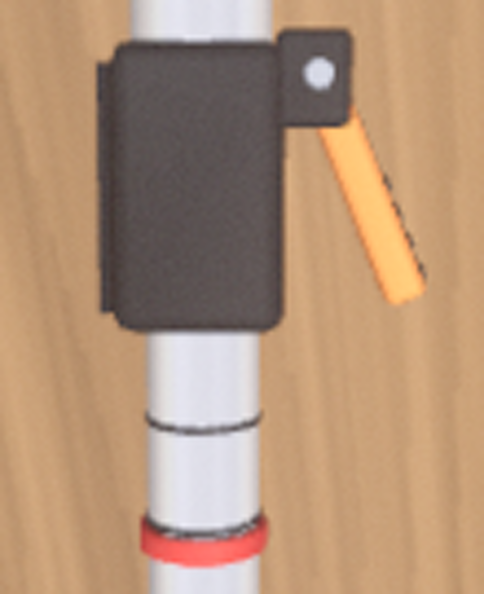

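```bash
cat > fit.py <<'E'
from h import *
from scipy.optimize import least_squares
s=np.load('s1.npy',allow_pickle=True).item()
def fr(p):
    d=np.array([np.cos(p[3])*.978,np.sin(p[3])*.978,-.208]);y=np.array([-np.sin(p[3]),np.cos(p[3]),0]);return d,y,np.cross(d,y)
def r(p):
    d,y,z=fr(p);C=p[:3];a=p[5]
    pin=C+.048*d-.022*y
    tip=pin+.046*(-d*np.cos(a)-y*np.sin(a))
    w=proj('wrist',[C+.017*z,C+.054*d+.017*z,C-p[4]*d+.013*z,C+.054*d+.017*z, tip+.011*z],s)-[[305.2,230],[304.9,164.5],[306.4,277.5],[304.9,164.5],[352.5,222.5]]
    wd=proj('wrist',[C+.017*z+.016*y,C+.017*z-.016*y],s); wd=wd[1,0]-wd[0,0]-(283-115)/4.4
    t=proj('top',[C,C+.292*d,C-p[4]*d])-[[278.3,211],[163,201.5],[294.6,212.6]]
    return np.r_[w.ravel(),wd,t.ravel()*.7]
f=least_squares(r,[.55,.09,.133,1.46,.04,.4]);p=f.x;print(p.round(4),f.fun.round(1))
d,y,z=fr(p);print('d',d,'y',y,'pinch',p[:3]+.016*d)
E
python3 fit.py
```

```text
[0.5533 0.0885 0.133  1.4672 0.0408 0.3786] [ 0.3  0.7 -0.1 -0.6 -0.2 -0.3 -0.1 -0.6  0.1  0.3  1.1  0.3 -0.   1.
  0.2  1.2 -0.2]
d [ 0.1011617   0.97275398 -0.208     ] y [-0.99463597  0.10343732  0.        ] pinch [0.55493532 0.10402832 0.1296644 ]
```

The fit is good: residuals are about 1 px, the lever is at 0.38 rad, the ring is 40.8 mm from the collar edge, and the pinch point is (0.555, 0.104, 0.130). Descending now.

{"fn": "jog_arm", "kwargs": {"motion": [[-0.002, -0.001, 0.02, 0], [-0.004, -0.002, 0.045, 0], [-0.004, -0.002, 0.07, 0], [-0.004, -0.002, 0.095, 0], [-0.004, -0.002, 0.108, 0], [-0.004, -0.002, 0.114, 0], [-0.004, -0.002, 0.114, 0], [-0.004, -0.002, 0.114, 0]], "claw": 0}}

```text
time_s: 3.2
tcp_pos: [0.5679, 0.1021, 0.1117]
ee_rot: [0.744, 0.668, 0.001, 0.001]
contact_force: [0.5, 0.1, 0.7]
width: 0.995
```

{"fn": "jog_arm", "kwargs": {"motion": [[0, 0, 0, 0], [0, 0, 0, 0], [0, 0, 0, 0], [0, 0, 0, 0], [0, 0, 0, 0], [0, 0, 0, 0], [0, 0, 0, 0], [0, 0, 0, 0]], "claw": 0.27}}

```text
time_s: 4.2
tcp_pos: [0.5672, 0.1021, 0.1107]
ee_rot: [0.744, 0.668, -0.0, -0.0]
contact_force: [-0.2, 0.2, 0.1]
width: 0.727
```

```bash
python3 - <<'E'
from h import *
s=manip.get_state();im=snap('wrist','w2.png');print(s['tcp_pos'],s['contact_force'],s['width']*88)
a=im[120:330,200:440,::-1]
cv2.imwrite('pics/w2c.png',cv2.resize(a,None,fx=2.8,fy=2.8,interpolation=cv2.INTER_CUBIC))
E
```

```text
[0.5672202  0.10213816 0.11070028] [-0.20467367  0.24188483  0.10125523] 63.96125476601355
```

View pics/w2c.png

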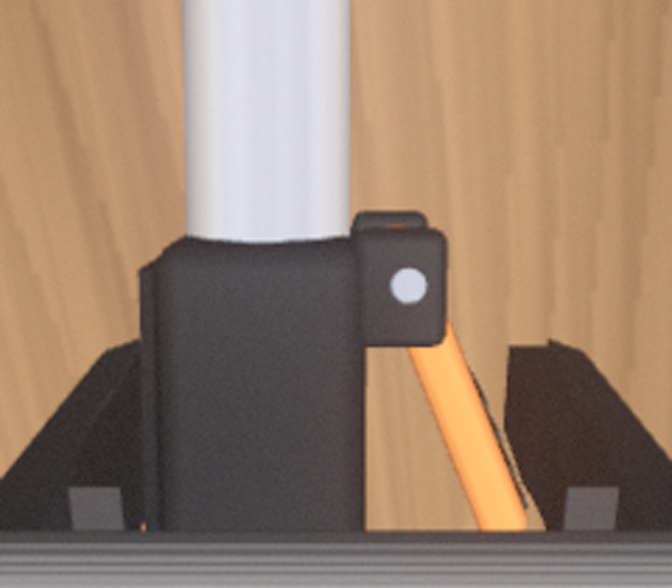

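The fingers straddle the pad and the handle with a few mm of clearance on each side. Closing gently.

{"fn": "jog_arm", "kwargs": {"motion": [[0, 0, 0, 0], [0, 0, 0, 0], [0, 0, 0, 0], [0, 0, 0, 0], [0, 0, 0, 0], [0, 0, 0, 0], [0, 0, 0, 0], [0, 0, 0, 0]], "claw": 0.31}}

```text
time_s: 5.25
tcp_pos: [0.5671, 0.1022, 0.1107]
ee_rot: [0.744, 0.668, -0.0, -0.0]
contact_force: [-1.4, -0.2, -0.1]
width: 0.693
```

{"fn": "jog_arm", "kwargs": {"motion": [[0, -0.0005, 0, 0], [0, -0.0005, 0, 0], [0, -0.0005, 0, 0], [0, -0.0005, 0, 0], [0, -0.0005, 0, 0], [0, -0.0005, 0, 0], [0, -0.0005, 0, 0], [0, -0.0005, 0, 0]], "claw": 0.325}}

```text
time_s: 6.25
tcp_pos: [0.5666, 0.1022, 0.1107]
ee_rot: [0.744, 0.668, -0.0, -0.0]
contact_force: [-3.3, 0.4, 1.0]
width: 0.679
```

{"fn": "jog_arm", "kwargs": {"motion": [[0, -0.001, 0, 0], [0, -0.001, 0, 0], [0, -0.001, 0, 0], [0, -0.001, 0, 0], [0, -0.001, 0, 0], [0, -0.001, 0, 0], [0, -0.001, 0, 0], [0, -0.001, 0, 0]]}}

```text
time_s: 7.25
tcp_pos: [0.5666, 0.1022, 0.1108]
ee_rot: [0.744, 0.668, 0.001, 0.001]
contact_force: [5.2, -0.5, -4.6]
width: 0.674
```

{"fn": "jog_arm", "kwargs": {"motion": [[0, 0.0005, 0, 0], [0, 0.0005, 0, 0], [0, 0.0005, 0, 0], [-0.001, 0.0005, -0.0002, 0], [-0.003, 0.0005, -0.0006, 0], [-0.005, 0.0005, -0.001, 0], [-0.005, 0.0005, -0.001, 0], [-0.005, 0.0005, -0.001, 0]], "claw": 0.335}}

```text
time_s: 8.25
tcp_pos: [0.5657, 0.0972, 0.1118]
ee_rot: [0.744, 0.668, -0.0, 0.0]
contact_force: [1.6, 0.4, -0.1]
width: 0.668
```

```bash
python3 - <<'E'
from h import *
s=manip.get_state();im=snap('wrist','w3.png');print(s['time_s'],s['tcp_pos'],s['contact_force'],s['width']*88)
a=cv2.imread('pics/w2.png')[120:330,240:420]; b=im[120:330,240:420,::-1]
cv2.imwrite('pics/w3c.png',cv2.resize(np.hstack([a,b]),None,fx=2.2,fy=2.2,interpolation=cv2.INTER_CUBIC))
E
```

```text
8.25 [0.56565669 0.09717075 0.1118407 ] [ 1.5615251   0.3778082  -0.06500709] 58.78376944556522
```

View pics/w3c.png

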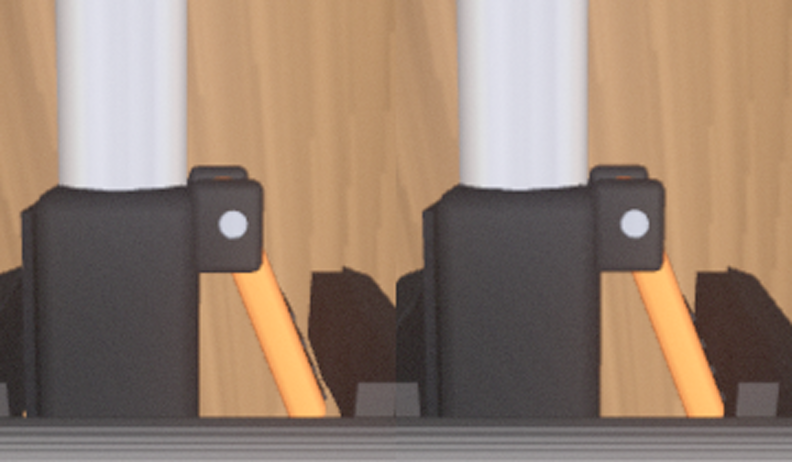

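The leg came along: bolt and collar have not moved relative to the gripper, and the lever is still open. Sliding the remaining ~35.7 mm.

{"fn": "jog_arm", "kwargs": {"motion": [[-0.004, 0, -0.0009, 0], [-0.01, 0, -0.0021, 0], [-0.016, 0, -0.0034, 0], [-0.022, 0, -0.0047, 0], [-0.028, 0, -0.006, 0], [-0.033, 0, -0.007, 0], [-0.035, 0, -0.0074, 0], [-0.035, 0, -0.0074, 0]]}}

```text
time_s: 9.3
tcp_pos: [0.5618, 0.0622, 0.1193]
ee_rot: [0.744, 0.668, -0.0, 0.0]
contact_force: [-0.5, 0.5, 2.6]
width: 0.662
```

```bash
cat > look.py <<'E'
from h import *
import sys
n=sys.argv[1]
s=manip.get_state();im=snap('wrist','w%s.png'%n);print(s['time_s'],s['tcp_pos'],s['contact_force'].round(1),s['width']*88)
# bolt tracking vs w3 ; relative shift in px
t=cv2.imread('pics/w3.png')[190:250,305:365]
m=cv2.matchTemplate(im[170:270,285:385,::-1].copy(),t,cv2.TM_CCOEFF_NORMED)
print('bolt block shift px',np.array(cv2.minMaxLoc(m)[3])-20,m.max())
b=im[180:300,300:345]
g=im.astype(int);w=(g[200:240,320:370].min(2)>185);yy,xx=np.nonzero(w);print('bolt',xx.mean()+320,yy.mean()+200,len(xx))
top=snap('top','t%s.png'%n)
a=top[180:240,230:350,::-1]
cv2.imwrite('pics/t%sc.png'%n,cv2.resize(a,None,fx=6,fy=6,interpolation=cv2.INTER_CUBIC))
E
python3 look.py 4; python3 - <<'E'
import cv2,numpy as np
g=cv2.imread('pics/w3.png').astype(int);w=(g[200:240,320:370].min(2)>185);yy,xx=np.nonzero(w);print('w3 bolt',xx.mean()+320,yy.mean()+200,len(xx))
E
```

```text
9.3 [0.56184774 0.06217322 0.11930689] [-0.5  0.5  2.6] 58.29343094384497
bolt block shift px [0 0] 0.99761564
bolt 343.8 217.824 125
w3 bolt 343.7903225806452 217.75806451612902 124
```

View pics/t4c.png

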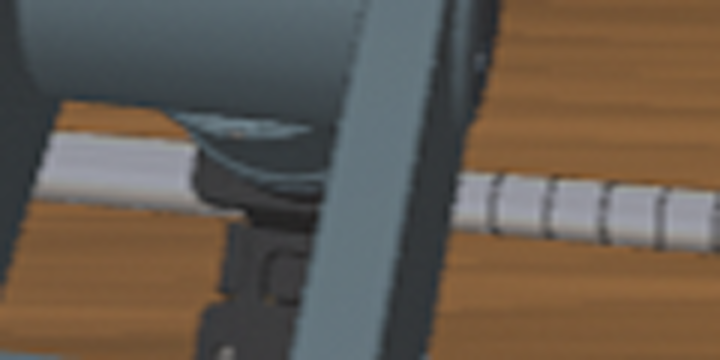

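The top view is blocked by the arm. There is no slip (bolt shift 0.07 px), so the slide is about 41 mm. I'll check the collar edge against the ring with the side camera.

```bash
python3 - <<'E'
from h import *
im=snap('side','s4.png')
a=cv2.imread('pics/side0.png')[130:200,285:350];b=im[130:200,285:350,::-1]
cv2.imwrite('pics/s4c.png',cv2.resize(np.hstack([a,b]),None,fx=6,fy=6,interpolation=cv2.INTER_CUBIC))
E
```

```text
(no output)
```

View pics/s4c.png

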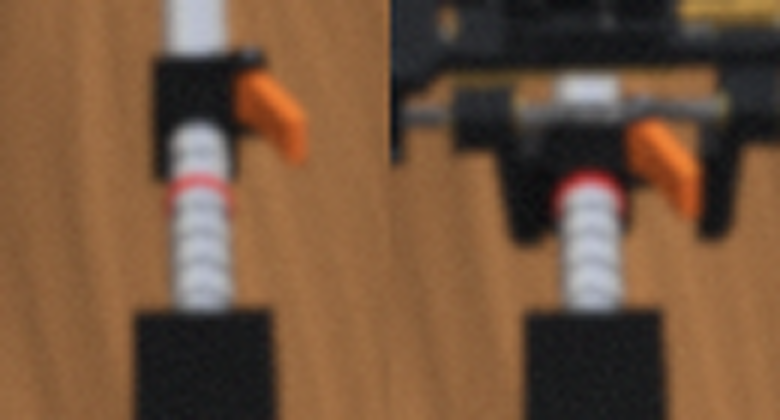

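The ring sits right at the collar face. Comparing its visible red area before and after checks for overlap.

```bash
cat > red.py <<'E'
import cv2,sys
import numpy as np
for f in sys.argv[1:]:
    g=cv2.imread(f).astype(int)[150:175,305:335]; r=np.clip(g[:,:,2]-np.maximum(g[:,:,1],0)*1.0-35,0,None)*(g[:,:,1]<110)*(abs(g[:,:,1]-g[:,:,0])<22)
    print(f,r.sum(), [round(v) for v in r[:,8:21].sum(1)])
E
python3 red.py pics/side0.png pics/s4.png
```

```text
pics/side0.png 402.0 [0, 0, 0, 0, 0, 0, 0, 0, 0, 0, 118, 119, 34, 57, 36, 22, 7, 0, 0, 0, 0, 0, 0, 0, 0]
pics/s4.png 1394.0 [4, 1, 8, 9, 4, 1, 0, 0, 101, 404, 424, 169, 89, 60, 41, 11, 0, 0, 0, 0, 0, 0, 0, 0, 0]
```

```bash
cat >> fit.py <<'E'
M=p[:3]-p[4]*d
print('side foot-top, crown-top, axis crownside, collar lower edge',proj('side',[M+.013*z,M-.005*d+.013*z,M-.005*d+.011*z,M-.017*z,M-.017*z+.016*y]))
E
python3 fit.py; python3 - <<'E'
import cv2
for f in ('side0','s4'):
    print(f,cv2.imread('pics/%s.png'%f)[153:166,318,::-1].tolist())
E
```

```text
[0.5533 0.0885 0.133  1.4672 0.0408 0.3786] [ 0.3  0.7 -0.1 -0.6 -0.2 -0.3 -0.1 -0.6  0.1  0.3  1.1  0.3 -0.   1.
  0.2  1.2 -0.2]
d [ 0.10116185  0.97275397 -0.208     ] y [-0.99463596  0.10343747  0.        ] pinch [0.55493502 0.1040283  0.12966451]
side foot-top, crown-top, axis crownside, collar lower edge [[316.4307317  160.68747314]
 [316.4717962  161.80573171]
 [316.49583552 162.58145463]
 [316.78477336 172.10846263]
 [309.78286207 172.32802051]]
side0 [[181, 186, 199], [169, 173, 186], [161, 166, 177], [173, 177, 190], [190, 185, 199], [196, 167, 179], [204, 130, 139], [201, 124, 131], [192, 158, 171], [182, 178, 190], [170, 172, 185], [161, 164, 177], [171, 176, 190]]
s4 [[21, 22, 24], [22, 24, 24], [25, 23, 28], [32, 30, 28], [46, 29, 28], [92, 33, 34], [153, 56, 60], [190, 110, 118], [195, 163, 176], [188, 184, 196], [174, 177, 190], [165, 168, 181], [180, 185, 197]]
```

The full ring is visible with no tube showing between it and the collar, so the leg is on the mark within about 1 mm. Now I'll close the lever in steps, with the hand following to the pad's side.

{"fn": "jog_arm", "kwargs": {"motion": [[0, -0.0005, 0, 0], [0, -0.001, 0, 0], [0, -0.0015, 0, 0], [0, -0.0015, 0, 0], [0, -0.0015, 0, 0], [0, -0.0015, 0, 0], [0, -0.0015, 0, 0], [0, -0.0015, 0, 0]], "claw": 0.37}}

```text
time_s: 10.45
tcp_pos: [0.5604, 0.0627, 0.1192]
ee_rot: [0.744, 0.668, -0.0, -0.0]
contact_force: [-2.5, 3.2, 4.9]
width: 0.632
```

```bash
sed -i '/^top=/,$d' look.py; cat >> look.py <<'E'
snap('side','s%s.png'%n); print(cv2.imread('pics/s%s.png'%n)[155:164,318,::-1].tolist())
E
python3 look.py 5
```

```text
10.45 [0.56038864 0.06268278 0.11918461] [-2.5  3.2  4.9] 55.595236462440965
bolt block shift px [3 0] 0.9889557
bolt 344.9179104477612 216.17910447761193 134
[[27, 25, 27], [32, 29, 32], [46, 31, 31], [94, 35, 35], [155, 58, 60], [191, 112, 120], [195, 165, 177], [188, 184, 196], [176, 179, 192]]
```

{"fn": "jog_arm", "kwargs": {"motion": [[-0.0005, -0.001, 0, 0], [-0.0005, -0.002, 0, 0], [-0.0005, -0.002, 0, 0], [-0.0005, -0.002, 0, 0], [-0.0005, -0.002, 0, 0], [-0.0005, -0.002, 0, 0], [-0.0005, -0.002, 0, 0], [-0.0005, -0.002, 0, 0]], "claw": 0.415}}

```text
time_s: 11.55
tcp_pos: [0.5583, 0.0623, 0.1193]
ee_rot: [0.744, 0.668, -0.0, -0.0]
contact_force: [-3.2, 3.7, 5.8]
width: 0.585
```

```bash
sed -i 's/^g=im.*$/g=im.astype(int);w=(g.min(2)>150)\&(g.max(2)-g.min(2)<30);w[:205]=0;w[232:]=0;w[:,:330]=0;w[:,365:]=0;yy,xx=np.nonzero(w);print("bolt",xx.mean(),yy.mean(),len(xx))/' look.py; python3 look.py 6
python3 - <<'E'
import cv2,numpy as np
for n in '345':
    g=cv2.imread('pics/w%s.png'%n).astype(int);w=(g.min(2)>150)&(g.max(2)-g.min(2)<30);w[:205]=0;w[232:]=0;w[:,:330]=0;w[:,365:]=0;yy,xx=np.nonzero(w);print(n,xx.mean(),yy.mean(),len(xx))
E
```

```text
11.55 [0.55834812 0.0623235  0.11928536] [-3.2  3.7  5.8] 51.482807584293404
bolt block shift px [8 0] 0.9678524
bolt 356.5 221.1451612903226 124
[[23, 25, 25], [26, 24, 24], [45, 27, 28], [95, 34, 35], [153, 56, 58], [194, 114, 122], [194, 162, 175], [189, 185, 197], [174, 177, 191]]
3 348.112 221.232 125
4 348.112 221.232 125
5 351.655737704918 221.172131147541 122
```

No slip: bolt row unchanged, TCP on position, ring view unchanged. Continuing.

{"fn": "jog_arm", "kwargs": {"motion": [[0, -0.001, 0, 0], [0, -0.002, 0, 0], [0, -0.002, 0, 0], [0, -0.002, 0, 0], [0, -0.002, 0, 0], [0, -0.002, 0, 0], [0, -0.002, 0, 0], [0, -0.002, 0, 0]], "claw": 0.46}}

```text
time_s: 12.65
tcp_pos: [0.5563, 0.0617, 0.1194]
ee_rot: [0.744, 0.668, -0.001, 0.0]
contact_force: [-3.6, -0.4, 7.1]
width: 0.54
```

```bash
sed -i 's/w\[:,365:\]/w[:,378:]/' look.py; python3 look.py 7
```

```text
12.65 [0.55630163 0.06169739 0.11942785] [-3.6 -0.4  7.1] 47.551851290096344
bolt block shift px [13  0] 0.93109584
bolt 361.35 221.36666666666667 120
[[23, 22, 23], [27, 27, 28], [36, 24, 27], [76, 31, 32], [140, 57, 60], [187, 113, 122], [195, 163, 175], [188, 185, 198], [177, 181, 192]]
```

The leg crept ~0.8 mm towards the crown. I'll correct that before the final squeeze.

{"fn": "jog_arm", "kwargs": {"motion": [[0.0007, 0, 0.0001, 0], [0.0015, 0, 0.0003, 0], [0.0015, 0, 0.0003, 0], [0.0015, 0, 0.0003, 0], [0.0015, 0, 0.0003, 0], [0.0015, 0, 0.0003, 0], [0.0015, 0, 0.0003, 0], [0.0015, 0, 0.0003, 0]]}}

```text
time_s: 13.75
tcp_pos: [0.5564, 0.0625, 0.1193]
ee_rot: [0.744, 0.668, -0.001, 0.001]
contact_force: [-5.0, -3.6, 9.2]
width: 0.541
```

```bash
python3 look.py 8
```

```text
13.75 [0.55640554 0.06245052 0.11929524] [-5.  -3.6  9.2] 47.63336576267833
bolt block shift px [13  0] 0.9261222
bolt 361.453781512605 221.52100840336135 119
[[26, 26, 29], [27, 26, 28], [39, 22, 23], [89, 33, 35], [150, 58, 60], [191, 113, 122], [195, 163, 175], [190, 186, 199], [175, 178, 192]]
```

{"fn": "jog_arm", "kwargs": {"motion": [[0.001, -0.0006, 0.0002, 0], [0.001, -0.0011, 0.0002, 0], [0.001, -0.0011, 0.0002, 0], [0.001, -0.0011, 0.0002, 0], [0.001, -0.0011, 0.0002, 0], [0.001, -0.0011, 0.0002, 0], [0.001, -0.0011, 0.0002, 0], [0.001, -0.0011, 0.0002, 0]], "claw": 0.485}}

```text
time_s: 14.85
tcp_pos: [0.5554, 0.0633, 0.1191]
ee_rot: [0.744, 0.668, -0.001, 0.001]
contact_force: [-6.3, -4.4, 9.6]
width: 0.519
```

```bash
python3 look.py 9
```

```text
14.85 [0.55541555 0.06329737 0.11912407] [-6.3 -4.4  9.6] 45.641975487866794
bolt block shift px [15  0] 0.90943635
bolt 363.9274193548387 221.46774193548387 124
[[24, 25, 27], [28, 25, 28], [44, 26, 26], [93, 33, 32], [156, 58, 59], [192, 114, 121], [194, 161, 174], [187, 183, 196], [175, 179, 191]]
```

{"fn": "jog_arm", "kwargs": {"motion": [[0, -0.0008, 0, 0], [0, -0.0015, 0, 0], [0, -0.0015, 0, 0], [0, -0.0015, 0, 0], [0, -0.0015, 0, 0], [0, -0.0015, 0, 0], [0, -0.0015, 0, 0], [0, -0.0015, 0, 0]], "claw": 0.51}}

```text
time_s: 15.95
tcp_pos: [0.5544, 0.0633, 0.1192]
ee_rot: [0.744, 0.668, -0.001, 0.001]
contact_force: [-4.2, -4.3, 8.3]
width: 0.495
```

```bash
python3 look.py 10
```

```text
15.95 [0.55440758 0.06326479 0.11919479] [-4.2 -4.3  8.3] 43.527119765817446
bolt block shift px [18  0] 0.8935813
bolt 366.44166666666666 221.41666666666666 120
[[26, 26, 26], [27, 26, 27], [48, 31, 32], [96, 34, 36], [154, 57, 59], [192, 113, 120], [196, 165, 177], [186, 184, 197], [176, 178, 192]]
```

On the mark and nearly or fully shut (43.5 mm). Now the firm squeeze at full grip.

{"fn": "jog_arm", "kwargs": {"motion": [[0, -0.0005, 0, 0], [0, -0.0005, 0, 0], [0, -0.0005, 0, 0], [0, -0.0005, 0, 0], [0, -0.0005, 0, 0], [0, -0.0005, 0, 0], [0, -0.0005, 0, 0], [0, -0.0005, 0, 0]], "claw": 1}}

```text
time_s: 17.05
tcp_pos: [0.5543, 0.0632, 0.1192]
ee_rot: [0.745, 0.668, -0.001, 0.002]
contact_force: [-1.8, -6.1, 7.2]
width: 0.488
```

```bash
python3 look.py 11; python3 - <<'E'
import cv2,numpy as np
a=cv2.imread('pics/w11.png')[120:330,240:420];b=cv2.resize(cv2.imread('pics/s11.png')[140:190,295:340],(189,210),interpolation=2)
cv2.imwrite('pics/f.png',cv2.resize(np.hstack([a,b]),None,fx=2.1,fy=2.1,interpolation=2))
E
```

```text
17.05 [0.5543296  0.06322746 0.11921262] [-1.8 -6.1  7.2] 42.984479976237836
bolt block shift px [18  0] 0.8944342
bolt 366.5378151260504 221.36974789915968 119
[[28, 27, 29], [31, 29, 30], [43, 27, 26], [93, 34, 34], [153, 57, 59], [192, 113, 122], [196, 164, 176], [190, 185, 200], [177, 179, 192]]
```

View pics/f.png

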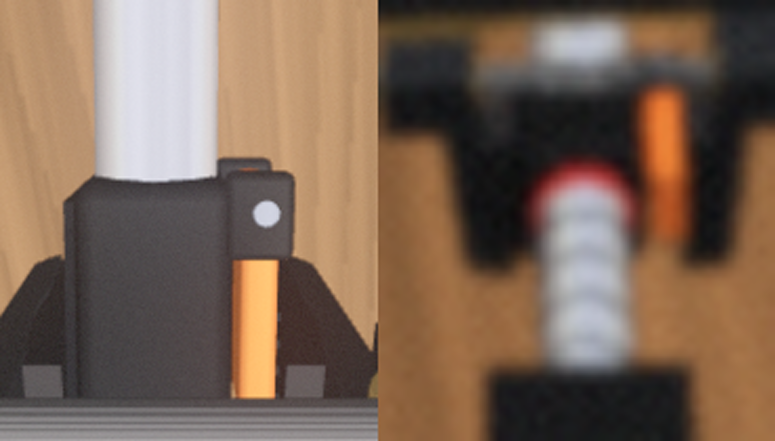

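The lever lies flat along the collar and the ring meets the collar's edge. The grip is firm and the bolt row and ring profile are unchanged, so I'm handing in.

```bash
python3 -c "
from workcell import manip
print(manip.sign_off())"
```

```text
the job is handed in; nothing more can be done
None
```

The third leg is set on the mark with its lever shut. I handed the job in at about 17 s of the 48 s, with the gripper still holding collar and lever firmly.

I pinched pad and handle lightly and slid the leg up about 41 mm. I then closed the lever in steps, with the hand following to the pad's side. A creep of about 0.8 mm towards the crown showed up along the way, and I corrected it before the final squeeze.

**Last checks:**
- **Leg position:** hand travel since the grip was 40.9 mm, against 40.8 mm measured for the mark. The bolt stayed put relative to the hand along the leg, so there was no slip. The side view shows the whole ring right at the collar's edge; I put this good to about 1 mm.
- **Lever:** it lies flat along the collar in the wrist view. The opening read 43.0 mm against the nominal 44 mm, which I put down to the fingers giving slightly and the calibration.
- **Other things:** the largest net force I read was about 12 N. I did not take a final picture of the pot, twine, vase and secateurs, but the gripper's path stayed clear of all four.

**Not fully checked:** the top camera was blocked by the arm, so it could not confirm the mark. About 9 N net remained on the wrist at the end, and the leg did not move under it.

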